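Mark the balance point of a saw-guard arm

ROBOT

A 6-joint arm with a two-finger parallel gripper is mounted at the origin on the work surface. World frame = base frame: x ahead of the robot, y to its left, z up, the work surface at z = 0. Lengths are in mm, angles in rad, forces in N, time in s.
With the tool pointing down it reaches from about 350 to 775 mm from the base axis. Payload 7.3 kg.
Tool frame: the origin (TCP) lies at the very end of the fingers, on their centre line; the grasp point (between the pads) lies 19 mm behind it (bot.grip_point_offset is the distance from the TCP to the grasp point, in mm); z points along the fingers, y is the line along which they close (so a half turn about z gives the same grasp; the last joint's range is limited). The gripper opens to 92 mm and grips with 3 to 60 N. Pads are 19 mm wide; open, the fingers measure 130 mm over their backs; the gripper's body (75 mm by 190 mm) begins 47 mm behind the grasp point.
Start: joints at [-1.341, 0.342, 1.524, -0, 1.275, -0.146], TCP at [192.707, -488.374, 226.741] pointing down, gripper open.
Joint ranges: [-2.53, 2.53], [-0.77, 2.02], [0.04, 2.7], [-1, 4.14], [0.28, 2.66], [-3.11, 3.11]. Speed limits (rad/s): [2.57, 2.57, 3.14, 3.14, 3.14, 3.14].

INTERFACE

Orientations are given as [roll, pitch, yaw] about the fixed x, y, z axes, in that order (R = Rz(yaw) Ry(pitch) Rx(roll)).
In Python, from plant import bot gives the robot as it stands. The module is installed in compiled form; this text tells all that it offers.
- The arm moves only by the shell command python3 -m jog 'ROWS' [OPENING]. ROWS is JSON, a list of rows, each a list of 6 numbers: the shift along the tool's x, y, z in mm, then the turn, a rotation vector about the tool's x, y, z in rad. In form: [[dx, dy, dz, rx, ry, rz], ...]. A call has 1 to 12 rows; each row shifts and turns the commanded pose from where the row before left it, along the tool's axes as they then stand; what a row does not reach is not made up. A row lasts 1/10 s, in which the tool goes at most 50 mm and 8.59 degrees, less where a joint would pass 70% of its speed; a pose out of reach is approached as far as the arm can. A call with a gripper value outside its range is refused whole. OPENING is the opening in per cent of the stroke, from 0 (shut) to 100 (fully open), set as the call begins (- or left out, the last holds). The fingers move at their own pace and stop on an object; the grip force is fixed at half the most. Time passes only in rows, so rows that do not move let the fingers close. It gives the time, the measured TCP pose, the force, the opening and the grip force at its end, in the units of the state.
- bot.get_obs(): the state, without advancing time (a new reading comes with each control period).
- bot.capture(name): name is "scene" or "top"; returns the picture (420x560x3 uint8, red, green, blue); there is no depth.
- bot.camera_model(name): a dict with "fx", "fy", "cx", "cy" (pixels), "dist_coeffs" ([k1, k2, p1, p2, k3] as OpenCV has them; the pictures are not rectified), "position" and "orientation" of the camera in the world. Camera axes: x right, y down, z forward; pixel columns grow to the right and rows downward; lengths in mm; the calibration is good to about 2 mm. A picture is of the moment at which its call begins. camera_model takes no time and is no camera call.
- bot.close_job(): hands the job in; it is judged then, once.
Trained networks look in the newest picture that a camera, given by its name, has taken for a name from the list of things; names that differ only in an ending like _2 or _b are one class to them, and where a whole thing is asked for, a point or a joint stands for the part that bears it (a point fixed in the world has none). Each returns a list of dicts, best first, with "p" (0 to 1); they miss things now and then, are a little off and sometimes report something else, mostly with a low value. They report only what shows in the picture. A call takes as long as a camera call. They do not tell look-alikes from the thing itself.
- bot.outline_of(target, camera): "mask" (420x560 bool, what is visible of it) and "pixel" ([column, row] in pixels, amid what is visible of it).
The state is a dict: "time": time; "joint_positions": joint angles; "dq": joint speeds; "tau": joint torques, N m; "tool_pos": TCP position; "tcp_rot": TCP orientation; "contact_force": force on the tool from outside, world axes, zero at the start; "moment": the same for the moment, N m; "grip_width": finger opening in mm; "finger_force": force on a finger pad.
Only numpy, scipy, OpenCV 4.12 (cv2) and the standard library are available. Lean on these libraries where they do the work, as an engineer would, in place of code of your own. Each camera call takes 0.05 s, during which the arm holds its last target. There are 200 camera calls.

TASK

The wooden arm for the saw's overhead guard needs its pivot at its balance point. Push this guard arm along between its guide strips, weighted end first, until it just tips by itself over the steel edge of the rest, and leave it lying tipped, with its nose on the bench. Then mark the balance point: set the slotted aluminium marker saddle astride the arm where it crosses the edge, and let go.

Things in the scene. Friction and masses are not known exactly. Their poses are not given: they have to be found in the camera images.
- guardarm: Pale wooden bar 360 x 28 x 20, 0.24 kg, dark steel block (30 long, 15 high) on top of one end; level on the rest at first. Origin: underside, mid-length; x to the weighted end, z up. It balances 40 to 100 mm from mid-length to that end. A finger pressing on the tail's end can hold it down: draw back to see it tip (about 12 deg, nose on the bench, tail up 50). The plain bar elsewhere is not it.
- rest: Fixed wooden block 200 long, 80 wide, 24 high, the arm on top. Origin: underside centre; x points the way to slide, to its steel-faced end. Two guide strips on top, 12 high, 12 wide, 33 apart, from x = -100 to x = 30; the last 70 before the edge are open. The arm's tail sticks out 75 mm or more beyond the other end.
- edge (a point): Middle of the fulcrum edge: top corner of the rest's steel-faced end, 24 above the bench. x points level, out over the edge, the way to slide; y along the edge; z up. The arm's balance point starts 30 to 80 mm short of it.
- saddle: Marker, aluminium, 60 g: an upside-down U with a round post on top (diameter 18, z = 18 to 50), gripped there from above. Plate 30 long (x), 46 wide, 6 thick; walls 12 high, 34 apart inside, slot along x. Origin: centre of the foot plane, upright on the bench. On the arm its feet hang 12 below the bar's top. Near it: a post on a solid round foot and a plain block, not wanted.
Mind the look-alikes: they are no part of the job. What is shaped like the saddle but red or turquoise is not meant. There is more than one size of the rest; the one meant has the size given above.

How it is judged (in metres and radians):
On the way:
1. the guard arm lies tipped over the edge by itself, the robot not touching it, before the saddle is moved (angle between guardarm's own z axis and vertical above 0.12 rad and contact force between each of the arm, the fingers and guardarm below 0.3 N and distance of saddle from where it was at the start of the episode below 0.03 m), for 0.2 s.
At the end, for the whole second after the job is handed in: The guard arm lies tipped over the edge by 6 to 23 degrees, within 15 mm of the edge's middle sideways; the saddle sits astride it (square within 10 degrees, centred within 8 mm, height within 4 mm) within 20 mm of its true balance point; both at rest (angle between guardarm's own z axis and vertical between 0.1 and 0.4 rad and y of guardarm in the frame of edge between -0.015 and 0.015 m and angle between the z axis of guardarm and the z axis of saddle, either way round below 0.17 rad and x of saddle in the frame of guardarm between 0.047 and 0.087 m and y of saddle in the frame of guardarm between -0.008 and 0.008 m and z of saddle in the frame of guardarm between 0.004 and 0.012 m and linear speed of each of saddle, guardarm below 0.02 m/s); the robot touches nothing.
It fails at once if the guard arm is lifted off the rest instead of slid (its middle more than 65 mm above the bench) (height (world z) of guardarm above 0.065 m).
It also fails if it takes over 61 s, if anything falls off the work surface, if the arm or the gripper's body presses on something with over 40 N, if the wrist force passes 120 N, or if a joint passes its speed limit or range.

## Working session

There is one attempt and no reset: what is moved stays moved. The work goes in short steps, Python scripts to look and compute and a shell command to move; the robot and the scene stay as the last step left them, time stands still between calls to the robot, and variables do not carry over. Pictures are saved under pics/ and viewed, at most 10 in all, crops included, and the job is handed in when it is done.

```bash
mkdir -p pics; cat > h.py <<'E'
import numpy as np, cv2
from scipy.spatial.transform import Rotation as R
from plant import bot
def cam(n):
    m=bot.camera_model(n); K=np.array([[m['fx'],0,m['cx']],[0,m['fy'],m['cy']],[0,0,1.]])
    o=np.array(m['orientation'],float)
    Rw=o if o.shape==(3,3) else R.from_euler('xyz',o).as_matrix()
    return K,np.array(m['dist_coeffs'],float),np.array(m['position'],float),Rw
def ray(n,px,z):
    K,d,p,Rw=cam(n); u=cv2.undistortPoints(np.array(px,float).reshape(-1,1,2),K,d).reshape(-1,2)
    v=np.c_[u,np.ones(len(u))]@Rw.T
    return p+v*((z-p[2])/v[:,2])[:,None]
def proj(n,P):
    K,d,p,Rw=cam(n); return cv2.projectPoints((np.array(P,float).reshape(-1,3)-p)@Rw,np.zeros(3),np.zeros(3),K,d)[0].reshape(-1,2)
def snap(n,f,crop=None,s=1):
    im=bot.capture(n)
    o=im if crop is None else im[crop[1]:crop[3],crop[0]:crop[2]]
    cv2.imwrite('pics/'+f,cv2.resize(o,None,fx=s,fy=s,interpolation=cv2.INTER_CUBIC)[:,:,::-1]); return im
E
python3 - <<'E'
from h import *
ims=[snap('top','top0.png'),snap('scene','sc0.png')]
for n in ('top','scene'):
    print(n,bot.camera_model(n))
    for t in ('guardarm','rest','saddle'):
        for r in bot.outline_of(t,n):
            ys,xs=np.where(r['mask']); box=cv2.minAreaRect(np.c_[xs,ys].astype(np.float32))
            print(t,round(r['p'],2),r['pixel'],len(xs),np.round(cv2.boxPoints(box)).tolist())
E
```

```text
top {'fx': 530.5189887092878, 'fy': 530.5189887092878, 'cx': 288.2245122469083, 'cy': 213.52385777060613, 'dist_coeffs': array([-0.18210931,  0.        ,  0.        ,  0.        ,  0.        ]), 'position': array([ 323.91470426,   71.00342614, 1416.3814393 ]), 'orientation': array([-3.02679236, -0.01730664, -1.57961252])}
guardarm 0.61 [319.6, 199.0] 1623 [[251.0, 191.0], [254.0, 179.0], [388.0, 208.0], [385.0, 221.0]]
rest 0.97 [307.9, 201.3] 1513 [[265.0, 206.0], [272.0, 175.0], [347.0, 191.0], [340.0, 221.0]]
rest 0.8 [379.7, 291.7] 3220 [[339.0, 303.0], [350.0, 261.0], [456.0, 287.0], [446.0, 330.0]]
rest 0.68 [415.1, 141.8] 1177 [[387.0, 145.0], [392.0, 123.0], [444.0, 136.0], [439.0, 158.0]]
saddle 0.77 [147.9, 174.5] 159 [[137.0, 173.0], [144.0, 166.0], [156.0, 178.0], [148.0, 184.0]]
saddle 0.69 [200.4, 167.2] 164 [[190.0, 162.0], [207.0, 162.0], [207.0, 171.0], [190.0, 171.0]]
saddle 0.54 [170.8, 147.5] 217 [[162.0, 156.0], [165.0, 139.0], [177.0, 141.0], [174.0, 159.0]]
scene {'fx': 435.7785219250401, 'fy': 435.7785219250401, 'cx': 280.9156145849245, 'cy': 214.5005162995348
[... 285 characters left out ...]
, [296.0, 250.0], [284.0, 265.0]]
rest 0.91 [108.4, 216.5] 1188 [[83.0, 205.0], [104.0, 188.0], [135.0, 228.0], [114.0, 244.0]]
rest 0.83 [239.9, 150.5] 2743 [[192.0, 137.0], [216.0, 107.0], [286.0, 161.0], [262.0, 191.0]]
rest 0.69 [240.7, 232.4] 1409 [[203.0, 222.0], [225.0, 194.0], [285.0, 240.0], [263.0, 268.0]]
rest 0.42 [249.0, 222.1] 1758 [[184.0, 188.0], [196.0, 173.0], [297.0, 251.0], [285.0, 266.0]]
saddle 0.96 [357.1, 352.5] 494 [[338.0, 358.0], [358.0, 338.0], [372.0, 352.0], [352.0, 372.0]]
saddle 0.92 [332.8, 312.5] 440 [[316.0, 316.0], [327.0, 296.0], [350.0, 309.0], [338.0, 329.0]]
saddle 0.78 [404.0, 343.8] 448 [[391.0, 333.0], [410.0, 329.0], [416.0, 355.0], [396.0, 359.0]]
```

View pics/top0.png

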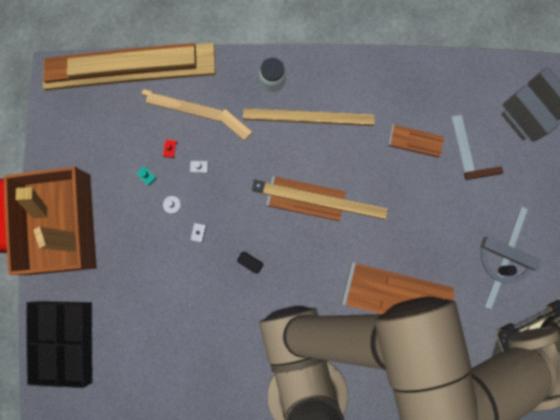

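View pics/sc0.png

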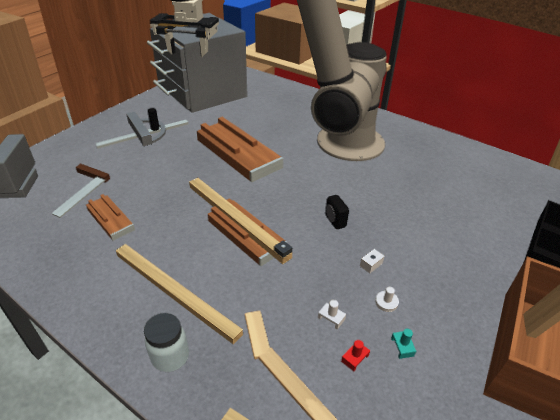

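Top picture: the guard arm runs from its dark block at (259,186) to the tail at (386,213), on a rest whose steel edge is at (270,192). Other rests are at (380,290), which is bigger, and (415,140), which is smaller. The plain bar is at (308,117).

Saddle candidates (top / scene): white U (199,167)/(333,312), red (170,148), turquoise (147,175), post on a round foot (171,205)/(388,298), plain block (198,233)/(372,260). I choose the white U.

```bash
python3 - <<'E'
from h import *
a=bot.capture('top'); b=bot.capture('scene')
A=cv2.resize(a[150:240,140:410],None,fx=2.9,fy=2.9,interpolation=cv2.INTER_CUBIC)
B=cv2.resize(b[280:340,300:410],None,fx=4,fy=4,interpolation=cv2.INTER_CUBIC)
C=cv2.resize(b[170:275,175:305],None,fx=2.6,fy=2.6,interpolation=cv2.INTER_CUBIC)
H=np.zeros((A.shape[0]+max(B.shape[0],C.shape[0]),800,3),np.uint8)
H[:A.shape[0],:A.shape[1]]=A; H[A.shape[0]:A.shape[0]+B.shape[0],:B.shape[1]]=B; H[A.shape[0]:A.shape[0]+C.shape[0],450:450+C.shape[1]]=C
cv2.imwrite('pics/crop1.png',H[:,:,::-1])
for n in ('top','scene'):
    for t,z in (('guardarm',44),('rest',24),('saddle',18)):
        for r in bot.outline_of(t,n):
            ys,xs=np.where(r['mask']); box=cv2.boxPoints(cv2.minAreaRect(np.c_[xs,ys].astype(np.float32)))
            c=r['pixel']; print(n,t,round(r['p'],2),np.round(c),np.round(ray(n,[c],z)[0,:2]),np.round(ray(n,box,z)[:,:2]).tolist())
E
```

```text
top guardarm 0.85 [320. 197.] [525. -38.] [[543.0, 141.0], [574.0, 134.0], [497.0, -215.0], [465.0, -207.0]]
top rest 0.93 [380. 290.] [ 280. -196.] [[247.0, -85.0], [355.0, -113.0], [282.0, -402.0], [173.0, -372.0]]
top rest 0.72 [307. 202.] [514.  -5.] [[505.0, 107.0], [590.0, 89.0], [545.0, -112.0], [461.0, -92.0]]
top saddle 0.79 [169. 148.] [665. 366.] [[639.0, 386.0], [692.0, 381.0], [687.0, 348.0], [634.0, 354.0]]
top saddle 0.72 [200. 167.] [613. 281.] [[632.0, 309.0], [632.0, 263.0], [599.0, 263.0], [599.0, 309.0]]
top saddle 0.52 [151. 177.] [588. 416.] [[598.0, 457.0], [620.0, 435.0], [585.0, 400.0], [564.0, 421.0]]
scene guardarm 0.92 [248. 226.] [537.  18.] [[531.0, -196.0], [467.0, -218.0], [535.0, 148.0], [586.0, 154.0]]
scene rest 0.95 [240. 147.] [ 266. -227.] [[318.0, -377.0], [130.0, -457.0], [241.0, -80.0], [391.0, -46.0]]
scene rest 0.81 [108. 218.] [ 701. -287.] [[709.0, -380.0], [634.0, -395.0], [683.0, -205.0], [749.0, -198.0]]
scene saddle 0.92 [332. 312.] [614. 286.] [[639.0, 266.0], [585.0, 260.0], [588.0, 312.0], [640.0, 316.0]]
scene saddle 0.82 [354. 354.] [670. 368.] [[697.0, 350.0], [639.0, 358.0], [648.0, 390.0], [705.0, 381.0]]
scene saddle 0.64 [404. 345.] [600. 436.] [[591.0, 402.0], [557.0, 431.0], [606.0, 465.0], [638.0, 437.0]]
scene saddle 0.38 [242. 235.] [550.   7.] [[556.0, -104.0], [443.0, -126.0], [505.0, 97.0], [602.0, 103.0]]
```

View pics/crop1.png

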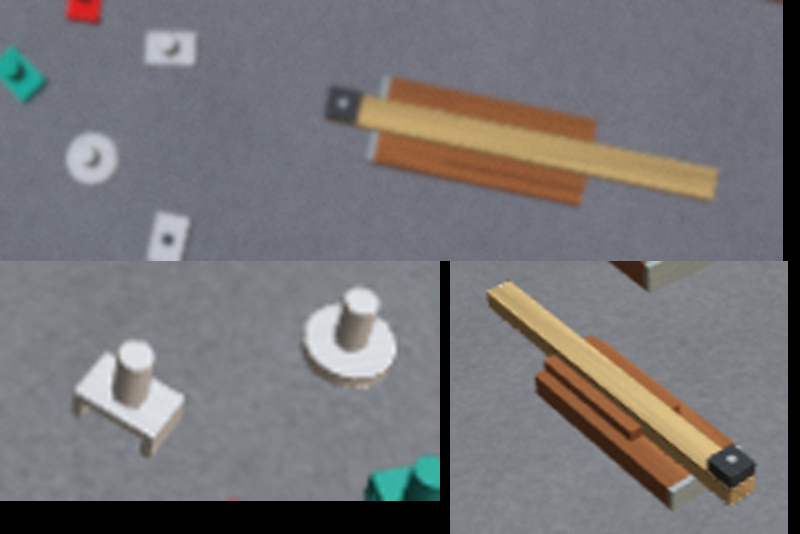

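The close crop confirms the choices. The white U has visible walls and a slot along world x. The arm with the dark block lies on a rest measured at about 206 x 85.

Estimates:
- **Edge:** about (547,98).
- **Slide direction:** 77.5°.
- **Tail:** (481,-211).
- **Push:** about 70 mm.
- **Saddle:** about (615,286).

```bash
cat >> h.py <<'E'
def togo(P,yaw,tilt=0.0,axisdeg=0.0):
    """target: tool down, tool x at yaw deg; tilt deg about horizontal world axis at axisdeg. prints single rotvec and the shift in the turned frame"""
    o=bot.get_obs(); R0=R.from_euler('xyz',o['tcp_rot']); a=np.deg2rad(axisdeg); y=np.deg2rad(yaw)
    Rt=R.from_rotvec(np.deg2rad(tilt)*np.array([np.cos(a),np.sin(a),0]))*R.from_matrix(np.array([[np.cos(y),np.sin(y),0],[np.sin(y),-np.cos(y),0],[0,0,-1]]).T.T)
    d=np.array(P)-o['tool_pos']
    print('t',round(o['time'],2),'pos',np.round(o['tool_pos'],1),'xaxis',np.round(R0.as_matrix()[:,0],3),'zaxis',np.round(R0.as_matrix()[:,2],3),'q6',round(o['joint_positions'][5],2),'w',round(o['grip_width'],1),'F',np.round(o['contact_force'],1))
    print(' rotvec',np.round((R0.inv()*Rt).as_rotvec(),4),'shift before turn',np.round(R0.inv().apply(d),1),'after turn',np.round(Rt.inv().apply(d),1))
E
python3 - <<'E'
from h import *
for y in (77.5,-102.5): togo([470,-260,100],y)
E
```

```text
t 0.8 pos [ 192.7 -488.4  226.7] xaxis [ 0.93   0.367 -0.   ] zaxis [ 0. -0. -1.] q6 -0.15 w 91.7 F [-0.2 -0.1  0.7]
 rotvec [ 1.000e-04  1.000e-04 -9.769e-01] shift before turn [ 341.8 -110.7  126.7] after turn [283.  221.3 126.7]
t 0.8 pos [ 192.7 -488.4  226.7] xaxis [ 0.93   0.367 -0.   ] zaxis [ 0. -0. -1.] q6 -0.15 w 91.7 F [-0.2 -0.1  0.7]
 rotvec [ 1.0000e-04 -1.0000e-04  2.1647e+00] shift before turn [ 341.8 -110.7  126.7] after turn [-283.  -221.3  126.7]
```

```bash
python3 -m jog '[[0,0,0,0,0,-0.1396],[0,0,0,0,0,-0.1396],[0,0,0,0,0,-0.1396],[0,0,0,0,0,-0.1396],[0,0,0,0,0,-0.1396],[0,0,0,0,0,-0.1396],[0,0,0,0,0,-0.1396]]' 0; python3 -m jog '[[28,22,10,0,0,0],[28,22,10,0,0,0],[28,22,10,0,0,0],[28,22,10,0,0,0],[28,22,10,0,0,0],[28,22,10,0,0,0],[28,22,10,0,0,0],[28,22,10,0,0,0],[28,22,10,0,0,0],[28,22,10,0,0,0]]'
python3 - <<'E'
from h import *
togo([472,-255,30],77.5)
bot.capture('top')
for r in bot.outline_of('guardarm','top')[:1]:
    ys,xs=np.where(r['mask']); print(r['p'],np.round(ray('top',cv2.boxPoints(cv2.minAreaRect(np.c_[xs,ys].astype(np.float32))),44)[:,:2]).tolist())
E
```

```text
time: 1.5
tool_pos: [192.7, -488.4, 226.7]
tcp_rot: [3.142, 0.0, 1.359]
contact_force: [-0.7, 0.4, 0.6]
grip_width: 40.2
finger_force: 0.0
time: 2.5
tool_pos: [469.2, -261.6, 126.4]
tcp_rot: [3.141, 0.0, 1.353]
contact_force: [0.3, -1.1, -0.0]
grip_width: 0.4
finger_force: 0.0
t 2.5 pos [ 469.2 -261.6  126.4] xaxis [ 0.216  0.976 -0.   ] zaxis [ 0. -0. -1.] q6 -0.43 w 0.4 F [ 0.3 -1.1 -0. ]
 rotvec [0.0004 0.0003 0.0004] shift before turn [ 7.   1.3 96.4] after turn [ 7.   1.4 96.4]
0.96 [[540.0, 144.0], [575.0, 137.0], [498.0, -216.0], [464.0, -208.0]]
```

```bash
python3 -m jog '[[0,0,24,0,0,0],[0,0,24,0,0,0],[0,0,24,0,0,0],[0,1,24,0,0,0],[8,0,0,0,0,0],[8,0,0,0,0,0],[8,0,0,0,0,0],[4,0,0,0,0,0],[0,0,0,0,0,0]]'; python3 -m jog '[[3,0,0,0,0,0],[3,0,0,0,0,0],[3,0,0,0,0,0],[3,0,0,0,0,0],[3,0,0,0,0,0],[3,0,0,0,0,0]]'
```

```text
time: 3.5
tool_pos: [475.7, -234.9, 31.8]
tcp_rot: [3.14, 0.001, 1.354]
contact_force: [-0.7, 0.0, 0.1]
grip_width: 0.3
finger_force: 0.0
time: 4.1
tool_pos: [479.0, -217.8, 30.7]
tcp_rot: [3.141, 0.0, 1.353]
contact_force: [-0.3, -1.7, -0.4]
grip_width: 0.2
finger_force: 0.6
```

```bash
python3 -m jog '[[4,0,0,0,0,0],[4,0,0,0,0,0],[4,0,0,0,0,0],[4,0,0,0,0,0],[4,0,0,0,0,0],[4,0,0,0,0,0],[4,0,0,0,0,0],[4,0,0,0,0,0],[4,0,0,0,0,0],[4,0,0,0,0,0],[4,0,0,0,0,0],[2,0,0,0,0,0]]'; python3 - <<'E'
from h import *
bot.capture('top')
for r in bot.outline_of('guardarm','top')[:1]:
    ys,xs=np.where(r['mask']); print(r['p'],np.round(ray('top',cv2.boxPoints(cv2.minAreaRect(np.c_[xs,ys].astype(np.float32))),44)[:,:2]).tolist())
E
```

```text
time: 5.3
tool_pos: [488.9, -172.5, 30.7]
tcp_rot: [-3.142, 0.0, 1.353]
contact_force: [0.1, -2.3, -0.1]
grip_width: 0.4
finger_force: 0.7
0.96 [[553.0, 195.0], [588.0, 188.0], [514.0, -144.0], [479.0, -135.0]]
```

```bash
cat >> h.py <<'E'
def armtest():
    bot.capture('scene'); r=bot.outline_of('guardarm','scene')[0]
    ys,xs=np.where(r['mask']); b=cv2.boxPoints(cv2.minAreaRect(np.c_[xs,ys].astype(np.float32)))
    (vx,vy,_,_)=cv2.fitLine(np.c_[xs,ys].astype(np.float32),cv2.DIST_L2,0,.01,.01).ravel()
    print('p',round(r['p'],2),'box',np.round(b,1).tolist(),'img angle',round(float(np.degrees(np.arctan2(vy,vx))),2))
E
python3 -c "
from h import *
armtest()"
python3 -m jog '[[3,0,0,0,0,0],[3,0,0,0,0,0],[3,0,0,0,0,0],[3,0,0,0,0,0],[0,0,0,0,0,0],[-8,0,0,0,0,0],[0,0,0,0,0,0],[0,0,0,0,0,0],[0,0,0,0,0,0]]'
python3 -c "
from h import *
armtest()"
```

```text
p 0.77 box [[194.8000030517578, 199.3000030517578], [206.6999969482422, 183.5], [312.79998779296875, 263.29998779296875], [300.8999938964844, 279.20001220703125]] img angle 38.92
time: 6.4
tool_pos: [489.7, -169.1, 30.7]
tcp_rot: [-3.142, -0.0, 1.353]
contact_force: [-0.2, 0.5, 0.0]
grip_width: 0.5
finger_force: 0.0
p 0.85 box [[199.3000030517578, 198.89999389648438], [211.6999969482422, 183.39999389648438], [317.0, 267.6000061035156], [304.6000061035156, 283.0]] img angle 38.99
```

Not tipped yet. I'll go on in 4 mm steps, drawing back after each.

```bash
python3 -m jog '[[4,0,0,0,0,0],[4,0,0,0,0,0],[4,0,0,0,0,0],[0,0,0,0,0,0],[-8,0,0,0,0,0],[0,0,0,0,0,0],[0,0,0,0,0,0],[0,0,0,0,0,0]]'
python3 -c "
from h import *
armtest()"
python3 -m jog '[[4,0,0,0,0,0],[4,0,0,0,0,0],[4,0,0,0,0,0],[0,0,0,0,0,0],[-8,0,0,0,0,0],[0,0,0,0,0,0],[0,0,0,0,0,0],[0,0,0,0,0,0]]'
python3 -c "
from h import *
armtest()"
```

```text
time: 7.3
tool_pos: [490.5, -165.3, 30.7]
tcp_rot: [-3.142, 0.0, 1.353]
contact_force: [-0.3, -0.6, -0.4]
grip_width: 0.3
finger_force: 0.0
p 0.58 box [[200.10000610351562, 189.10000610351562], [213.5, 175.0], [317.6000061035156, 273.0], [304.29998779296875, 287.20001220703125]] img angle 42.79
time: 8.2
tool_pos: [491.4, -161.4, 30.7]
tcp_rot: [-3.142, 0.0, 1.352]
contact_force: [-0.3, 0.3, -0.2]
grip_width: 0.7
finger_force: 0.0
p 0.66 box [[199.89999389648438, 186.0], [213.10000610351562, 173.0], [316.5, 277.6000061035156], [303.3999938964844, 290.6000061035156]] img angle 46.2
```

The arm is tipping. I'll draw well back, then look.

```bash
python3 -m jog '[[-20,0,0,0,0,0],[-30,0,0,0,0,0],[-20,0,-20,0,0,0],[0,0,-40,0,0,0],[0,0,-40,0,0,0],[0,0,0,0,0,0]]' 100
python3 - <<'E'
from h import *
armtest()
b=snap('scene','sc1.png'); a=bot.capture('top')
A=cv2.resize(a[140:240,180:410],None,fx=3,fy=3); B=cv2.resize(b[160:300,180:340],None,fx=2.1,fy=2.1)
H=np.zeros((594,690,3),np.uint8); H[:300]=A; H[300:594,:336]=B
cv2.imwrite('pics/crop2.png',H[:,:,::-1])
r=bot.outline_of('guardarm','top')[0]; ys,xs=np.where(r['mask']); print(r['p'],cv2.boxPoints(cv2.minAreaRect(np.c_[xs,ys].astype(np.float32))).round(1).tolist())
E
```

```text
time: 8.9
tool_pos: [478.9, -231.5, 135.9]
tcp_rot: [3.132, 0.004, 1.353]
contact_force: [1.4, 0.4, -0.3]
grip_width: 43.8
finger_force: 0.0
p 0.88 box [[198.5, 186.60000610351562], [212.39999389648438, 172.5], [317.5, 276.3999938964844], [303.6000061035156, 290.5]] img angle 46.04
0.79 [[225.39999389648438, 186.5], [227.8000030517578, 173.6999969482422], [362.1000061035156, 199.10000610351562], [359.70001220703125, 211.89999389648438]]
```

View pics/crop2.png

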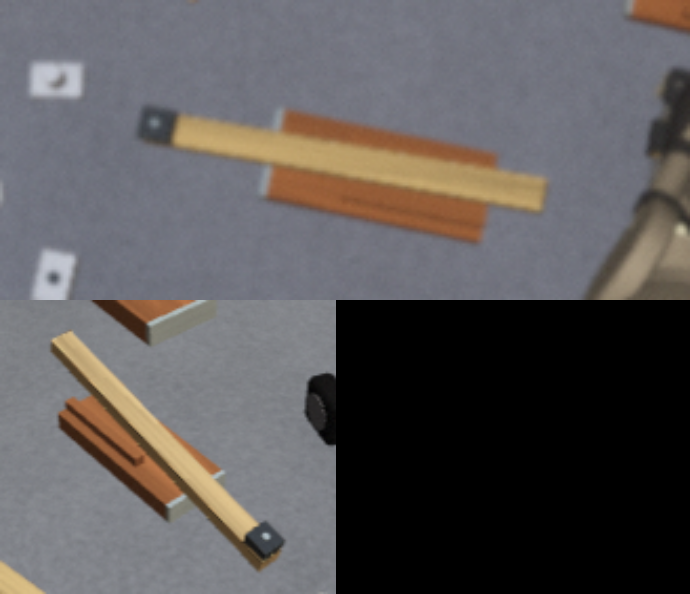

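The arm lies tipped with its nose on the bench (top nose block at (232,182), tail at (362,205)), and the gripper is clear of it. Next I fit its pose, the edge and the saddle.

```bash
cat > fit.py <<'E'
from h import *
from scipy.optimize import least_squares
T=lambda x,y:[x/3+180,y/3+140]
S=lambda x,y:[x/2.1+180,(y-300)/2.1+160]
top=[T(544,211),T(547,178)]; tb=[[-180,14,20],[-180,-14,20]]
nose=np.array(T(141.5,123))
sc=[S(51,343),S(72,332),S(262,571)]; sb=[[-180,-14,20],[-180,14,20],[180,-14,0]]
edge=ray('top',[T(274,108),T(261,197)],24); em=edge.mean(0); d=edge[0]-edge[1]; 
print('edge',edge.round(1).tolist(),'len',np.linalg.norm(d).round(1),'dir of slide',np.degrees(np.arctan2(d[0],-d[1])).round(1))
def W(p,b): return R.from_euler('ZY',[p[3],p[4]]).apply(np.array(b,float))+p[:3]
def f(p): return np.r_[(proj('top',W(p,tb))-top).ravel(),(proj('top',W(p,[[180,0,35]]))-nose).ravel(),(proj('scene',W(p,sb))-sc).ravel()]
s=least_squares(f,[536,30,35,1.35,0.2],x_scale=[10,10,10,.1,.1]); p=s.x
print('mid',p[:3].round(1),'yaw',np.degrees(p[3]).round(2),'tilt',np.degrees(p[4]).round(2),'rms',np.sqrt(np.mean(s.fun**2)).round(2),s.fun.round(1))
print('nose bottom',W(p,[[180,0,0]]).round(1))
e=R.from_euler('ZY',p[3:5]).inv().apply(em-p[:3]); print('edge mid in bar frame',e.round(1))
for xb in (60,67,72): print(xb,'saddle origin world',W(p,[[xb,0,8]]).round(1))
E
python3 fit.py
python3 - <<'E'
from h import *
from scipy.optimize import least_squares
bot.capture('top'); bot.capture('scene')
for n in ('top','scene'):
    for r in bot.outline_of('saddle',n):
        c=ray(n,[r['pixel']],18)[0]
        if abs(c[0]-613)<25 and abs(c[1]-284)<25:
            # silhouette fit: plate+walls hull and post hull
            m=r['mask']; q=np.array([[a,b,z] for a in(-15,15) for b in(-23,23) for z in(0,18)]); t=np.linspace(0,6.28,16)
            post=np.array([[9*np.cos(a),9*np.sin(a),z] for a in t for z in(18,50)])
            def ren(p):
                im=np.zeros((420*4,560*4),np.uint8)
                for b in (q,post):
                    P=R.from_euler('z',p[2]).apply(b)+[p[0],p[1],0]
                    cv2.fillConvexPoly(im,cv2.convexHull(np.round((proj(n,P)+.5)*4).astype(np.int32)),255)
                return cv2.resize(im,(560,420),interpolation=cv2.INTER_AREA)/255.
            from scipy.optimize import minimize
            best=min((minimize(lambda p:np.abs(ren([p[0],p[1],p[2]/50])-m).sum(),[c[0],c[1],y],method='Nelder-Mead',options=dict(initial_simplex=[[c[0],c[1],y],[c[0]+6,c[1],y],[c[0],c[1]+6,y],[c[0],c[1],y+6]])) for y in(-5,0,5)),key=lambda s:s.fun)
            print(n,best.x[:2].round(1),'yaw deg',np.degrees(best.x[2]/50).round(1),best.fun.round(1),m.sum())
E
```

```text
edge [[585.3, 89.6, 24.0], [505.6, 101.5, 24.0]] len 80.6 dir of slide 81.5
mid [531.5  30.9  32.2] yaw 78.09 tilt 11.63 rms 1.01 [-1.6  0.6 -0.6  0.9 -1.3  0.8 -0.9 -0.4 -1.5  0.3 -1.4 -0.4]
nose bottom [[567.9 203.5  -4.1]]
edge mid in bar frame [66.4 -0.3  5.3]
60 saddle origin world [[544.   90.   27.9]]
67 saddle origin world [[545.4  96.7  26.5]]
72 saddle origin world [[546.4 101.5  25.5]]
top [616.8 285.7] yaw deg -4.9 28.3 202
scene [613.3 288.4] yaw deg -4.4 94.0 408
```

```bash
python3 -m jog '[[0,0,-5,0,0,0.1303],[0,0,-5,0,0,0.1303],[0,0,-5,0,0,0.1303],[0,0,0,0,0,0.1303],[0,0,0,0,0,0.1303],[0,0,0,0,0,0.1303],[0,0,0,0,0,0.1303],[0,0,0,0,0,0.1303],[0,0,0,0,0,0.1303],[0,0,0,0,0,0.1303],[0,0,0,0,0,0.1303]]' 50; python3 -c "
from h import *
togo([615,287,120],-4.6)"
```

```text
time: 10.45
tool_pos: [476.2, -229.4, 145.2]
tcp_rot: [-3.141, 0.001, -0.086]
contact_force: [0.4, 0.5, 0.3]
grip_width: 46.0
finger_force: 0.0
t 10.45 pos [ 476.2 -229.4  145.2] xaxis [ 0.996 -0.086 -0.001] zaxis [-0.001  0.    -1.   ] q6 1.06 w 46.0 F [0.4 0.5 0.3]
 rotvec [-0.0004  0.0008 -0.0053] shift before turn [  94.2 -526.4   25.3] after turn [  97.  -525.9   25.2]
```

```bash
python3 -m jog '[[4,-22,0,0,0,0],[9,-48,0,0,0,0],[9,-48,0,0,0,0],[9,-48,0,0,0,0],[9,-48,0,0,0,0],[9,-48,0,0,0,0],[9,-48,0,0,0,0],[9,-48,0,0,0,0],[9,-48,6,0,0,0],[9,-48,6,0,0,0],[9,-48,6,0,0,0],[3,-24,6,0,0,0]]'; python3 - <<'E'
from h import *
togo([615,287,23],-4.6)
b=snap('scene','sc2.png',(270,200,430,320),5)
print(proj('scene',[[615,287,50],[615,287,18]]))
E
```

```text
time: 11.65
tool_pos: [615.1, 291.0, 120.4]
tcp_rot: [-3.141, 0.0, -0.077]
contact_force: [-0.3, -0.0, 0.5]
grip_width: 45.8
finger_force: 0.0
t 11.65 pos [615.1 291.  120.4] xaxis [ 0.997 -0.077 -0.   ] zaxis [-0.     0.001 -1.   ] q6 1.98 w 45.8 F [-0.3 -0.   0.5]
 rotvec [-0.0007  0.0004  0.0028] shift before turn [ 0.2  4.1 97.4] after turn [ 0.2  4.  97.4]
[[333.22862475 302.3958119 ]
 [331.51557441 312.35486597]]
```

View pics/sc2.png

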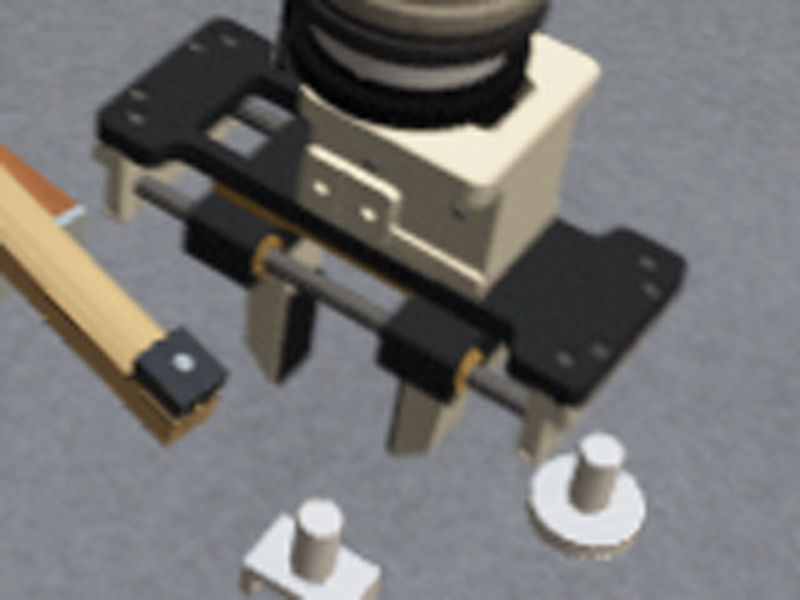

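The post top is at crop (320,517), i.e. (334,303), against a predicted (333,302). The position holds, so I go down and grip.

```bash
python3 -m jog '[[0,2,24,0,0,0],[0,2,24,0,0,0],[0,0,24,0,0,0],[0,0,15,0,0,0],[0,0,9,0,0,0],[0,0,0,0,0,0]]' 50; python3 -m jog '[[0,0,0,0,0,0],[0,0,0,0,0,0],[0,0,0,0,0,0],[0,0,0,0,0,0],[0,0,0,0,0,0],[0,0,0,0,0,0]]' 0; python3 -m jog '[[0,0,-20,0,0,0],[0,0,-30,0,0,0],[0,0,-30,0,0,0],[0,0,-20,0,0,0],[0,0,0,0,0,0]]'
```

```text
time: 12.3
tool_pos: [614.3, 282.7, 24.4]
tcp_rot: [3.141, 0.002, -0.08]
contact_force: [-0.4, -0.1, -0.2]
grip_width: 46.0
finger_force: 0.0
time: 12.9
tool_pos: [615.3, 283.2, 26.5]
tcp_rot: [-3.141, -0.001, -0.08]
contact_force: [-1.2, -0.3, 4.0]
grip_width: 17.3
finger_force: 30.0
time: 13.4
tool_pos: [616.5, 283.5, 129.0]
tcp_rot: [-3.139, -0.006, -0.08]
contact_force: [-0.4, 0.5, 0.1]
grip_width: 17.3
finger_force: 30.0
```

Gripped (17.3 mm opening). Now I turn to the arm's heading over clear space, then tilt.

```bash
python3 -m jog '[[0,0,-8,0,0,-0.1305],[0,0,-8,0,0,-0.1305],[0,0,-8,0,0,-0.1305],[0,0,0,0,0,-0.1305],[0,0,0,0,0,-0.1305],[0,0,0,0,0,-0.1305],[0,0,0,0,0,-0.1305],[0,0,0,0,0,-0.1305],[0,0,0,0,0,-0.1305],[0,0,0,0,0,-0.1305],[0,0,0,0,0,-0.1305]]'; python3 -c "
from h import *
togo([549.4,113.5,120],77.8,12,167.8)"
```

```text
time: 14.5
tool_pos: [614.1, 282.7, 147.4]
tcp_rot: [-3.139, 0.002, 1.361]
contact_force: [0.3, -0.2, -0.4]
grip_width: 16.8
finger_force: 30.0
t 14.5 pos [614.1 282.7 147.4] xaxis [ 0.209  0.978 -0.002] zaxis [-0.003 -0.001 -1.   ] q6 0.53 w 16.8 F [ 0.3 -0.2 -0.4]
 rotvec [-0.0024 -0.2077  0.003 ] shift before turn [-178.9  -27.9   27.8] after turn [-169.4  -27.5   64. ]
```

```bash
python3 -m jog '[[0,0,0,0,-0.069,0],[0,0,0,0,-0.069,0],[0,0,0,0,-0.0695,0],[-17,-2.75,6.4,0,0,0.003],[-17,-2.75,6.4,0,0,0],[-17,-2.75,6.4,0,0,0],[-17,-2.75,6.4,0,0,0],[-17,-2.75,6.4,0,0,0],[-17,-2.75,6.4,0,0,0],[-25,-4,9.6,0,0,0],[-25,-4,9.6,0,0,0],[-17,-2.75,6.4,0,0,0]]'; python3 -m jog '[[0,0,0,0,0,0],[0,0,0,0,0,0]]'; python3 - <<'E'
from h import *
togo([547.6,105.4,57.1],77.8,12,167.8)
snap('scene','sc3.png',(230,150,350,300),4)
E
```

```text
time: 15.7
tool_pos: [547.9, 113.0, 119.8]
tcp_rot: [-3.139, 0.209, 1.353]
contact_force: [-0.0, -1.8, -0.2]
grip_width: 17.1
finger_force: 30.0
time: 15.9
tool_pos: [549.3, 114.6, 120.9]
tcp_rot: [-3.141, 0.208, 1.352]
contact_force: [-0.0, 0.9, -1.1]
grip_width: 16.8
finger_force: 30.0
t 15.9 pos [549.3 114.6 120.9] xaxis [ 0.213  0.955 -0.206] zaxis [-0.046 -0.201 -0.979] q6 0.48 w 16.8 F [-0.   0.9 -1.1]
 rotvec [-0.002  -0.0017 -0.006 ] shift before turn [ 4.   0.3 64.4] after turn [ 4.2  0.2 64.4]
```

View pics/sc3.png

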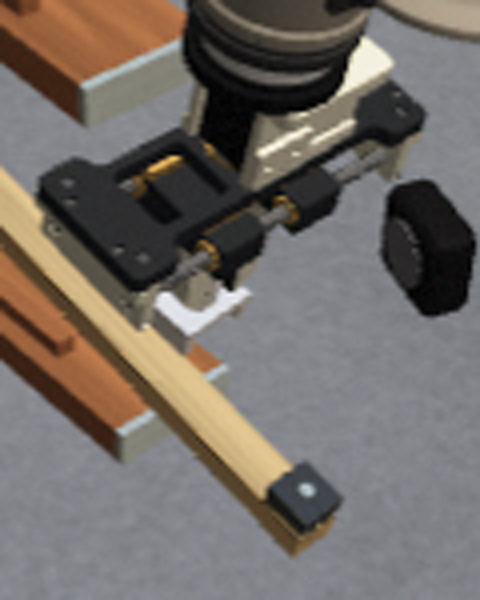

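The saddle hangs level with the arm, with its slot along the arm (plate at crop (205,310)). I go down to 12 mm above the bar top and check the sideways fit.

```bash
python3 -m jog '[[2,0,14,0,0,0],[2,0,14,0,0,0],[0,0,14,0,0,0],[0,0,0,0,0,0],[0,0,0,0,0,0]]'; python3 - <<'E'
from h import *
togo([547.6,105.4,57.1],77.8,12,167.8)
a=bot.capture('scene'); b=bot.capture('top')
A=cv2.resize(a[190:280,235:325],None,fx=6,fy=6,interpolation=cv2.INTER_CUBIC)[:,:400]
B=cv2.resize(b[150:240,215:300],None,fx=6,fy=6,interpolation=cv2.INTER_CUBIC)[:,:400]
cv2.imwrite('pics/c4.png',np.hstack([A,B])[:,:,::-1])
E
```

```text
time: 16.45
tool_pos: [548.9, 110.6, 79.9]
tcp_rot: [3.141, 0.208, 1.353]
contact_force: [0.3, -0.0, -0.5]
grip_width: 17.3
finger_force: 30.0
t 16.45 pos [548.9 110.6  79.9] xaxis [ 0.211  0.955 -0.206] zaxis [-0.044 -0.201 -0.979] q6 0.5 w 17.3 F [ 0.3 -0.  -0.5]
 rotvec [-0.0005 -0.0019 -0.0048] shift before turn [-0.6 -0.1 23.4] after turn [-0.5 -0.1 23.4]
```

View pics/c4.png

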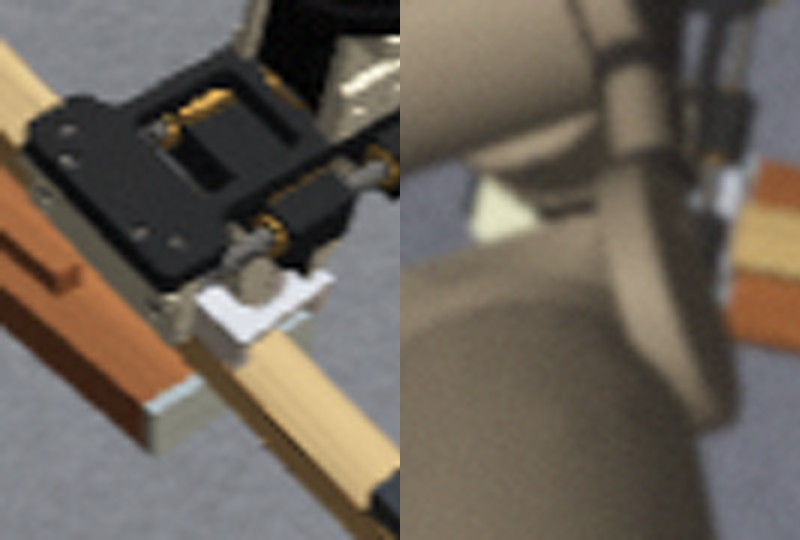

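```bash
cat > chk.py <<'E'
from h import *
o=bot.get_obs(); Rt=R.from_euler('xyz',o['tcp_rot']).as_matrix(); P=np.array(o['tool_pos'])
B=np.c_[Rt[:,0],-Rt[:,1],-Rt[:,2]]; org=P+26.5*Rt[:,2]
C=lambda q:((proj('scene',q)+0.5-[235,190])*6).round(0).tolist()
w=lambda b:(np.array(b,float)@B.T+org)
print('saddle left front: foot outer, foot inner, plate top',C(w([[15,-23,0],[15,-17,0],[15,-23,18]])), 'right front top',C(w([[15,23,18]])))
low=org+24*Rt[:,2]
# bar top edges predicted if saddle is perfectly centred once lowered 24
b=lambda q:np.array(q,float)@B.T+low
print('left edge',C(b([[0,-14,12],[30,-14,12],[60,-14,12]])),'right edge',C(b([[30,14,12],[60,14,12]])))
E
python3 chk.py
```

```text
saddle left front: foot outer, foot inner, plate top [[231.0, 369.0], [244.0, 361.0], [239.0, 340.0]] right front top [[334.0, 280.0]]
left edge [[218.0, 349.0], [272.0, 405.0], [327.0, 462.0]] right edge [[329.0, 368.0], [384.0, 424.0]]
```

```bash
python3 - <<'E'
import cv2,numpy as np
im=cv2.imread('pics/c4.png')[:, :400]
hsv=cv2.cvtColor(im,cv2.COLOR_BGR2HSV)
for r in range(380,470,15):
    print(r,' '.join(f"{x}:{hsv[r,x,0]},{hsv[r,x,1]},{hsv[r,x,2]}" for x in range(200,400,10)))
E
```

```text
380 200:75,10,161 210:17,112,91 220:17,123,87 230:17,132,83 240:18,113,163 250:19,94,201 260:20,94,208 270:20,95,210 280:19,95,215 290:20,92,222 300:20,92,225 310:20,93,224 320:20,90,220 330:18,43,165 340:113,17,136 350:115,11,135 360:116,15,140 370:110,16,141 380:107,12,144 390:109,14,145
395 200:28,23,132 210:28,23,132 220:19,82,100 230:17,130,88 240:18,132,79 250:17,129,121 260:19,100,192 270:19,95,204 280:20,93,212 290:20,95,210 300:20,93,219 310:20,91,223 320:20,92,225 330:20,93,225 340:19,79,203 350:150,2,142 360:113,16,141 370:113,15,138 380:116,13,135 390:111,13,135
410 200:27,22,130 210:23,26,129 220:27,20,130 230:22,24,119 240:17,113,90 250:17,129,83 260:16,128,82 270:18,111,195 280:19,96,197 290:20,94,212 300:20,93,209 310:20,94,215 320:20,92,222 330:19,93,226 340:20,89,226 350:20,93,220 360:19,42,168 370:112,20,142 380:110,17,139 390:113,16,142
425 200:30,18,129 210:108,9,137 220:105,14,144 230:110,16,141 240:109,15,137 250:16,85,96 260:17,133,86 270:17,135,68 280:17,117,150 290:19,97,202 300:19,95,204 310:19,94,211 320:20,95,210 330:20,92,221 340:20,93,223 350:20,90,226 360:20,94,226 370:19,84,201 380:173,7,143 390:110,16,141
440 200:109,14,144 210:111,13,137 220:113,15,140 230:113,16,144 240:120,13,139 250:109,14,141 260:18,46,134 270:17,134,93 280:17,129,85 290:16,129,69 300:20,102,198 310:19,95,198 320:19,94,212 330:20,95,209 340:20,94,218 350:20,91,222 360:20,92,224 370:20,91,225 380:20,92,219 390:19,51,171
455 200:110,16,144 210:116,14,142 220:109,14,141 230:110,16,141 240:107,16,141 250:116,15,138 260:113,14,142 270:0,2,123 280:16,113,88 290:16,130,88 300:15,131,68 310:19,111,154 320:19,97,197 330:20,95,205 340:20,95,209 350:20,94,212 360:20,92,219 370:20,93,223 380:19,93,225 390:20,93,225
```

```bash
sed -e 's#T=.*#T=lambda x,y:[(x+.5)/3+179.5,(y+.5)/3+139.5]#; s#S=.*#S=lambda x,y:[(x+.5)/2.1+179.5,(y-299.5)/2.1+159.5]#' -e '/^s=/,$d' fit.py > fit2.py; cat >> fit2.py <<'E'
# bar top edges seen now in scene (crop c4): left (266,410),(307,455); right (359,410),(330,380)
N=lambda x,y:np.array([(x+.5)/6+234.5,(y+.5)/6+189.5])
tilt=np.radians(12.1)
def pose(q): # q: x,y of underside point above edge height 24, yaw
    Rr=R.from_euler('ZY',[q[2],tilt]); return lambda b:Rr.apply(np.array(b,float)-[q[3],0,0])+[q[0],q[1],24]
em[:]=ray('top',[T(274,108),T(261,197)],24).mean(0); print('edge',em.round(1))
def ln(w,y,pts):
    a,b=proj('scene',w([[80,y,20],[150,y,20]])); n=np.array([-(b-a)[1],(b-a)[0]])/np.linalg.norm(b-a); return [(p-a)@n for p in pts]
def f(q,parts=False):
    w=pose([q[0],em[1],q[1],q[2]])
    t=np.r_[(proj('top',w(tb))-top).ravel(),(proj('top',w([[180,0,35]]))-nose).ravel()]
    s=(proj('scene',w(sb))-sc).ravel(); l=np.r_[ln(w,-14,[N(266,410),N(307,455)]),ln(w,14,[N(359,410),N(330,380)])]
    return (t,s,l) if parts else np.r_[t,s,2*l]
for name,g in (('all',f),('top',lambda q:f(q,1)[0]),('scene',lambda q:np.r_[f(q,1)[1],2*f(q,1)[2]])):
    s=least_squares(g,[547,1.355,66],x_scale=[1,.05,5]); q=s.x
    print(name,'x at edge y',q[0].round(1),'yaw',np.degrees(q[1]).round(2),'bar x at edge',q[2].round(1),[k.round(1).tolist() for k in f(q,1)])
E
python3 fit2.py
```

```text
edge [[586.2, 90.5, 24.0], [506.5, 102.3, 24.0]] len 80.6 dir of slide 81.6
edge [546.3  96.4  24. ]
all x at edge y 549.4 yaw 77.58 bar x at edge 66.8 [[-1.9, -0.4, -0.8, -0.1, -1.7, -1.1], [-0.8, -1.8, -1.3, -1.0, -2.0, 0.3], [0.1, 0.4, 0.2, 0.1]]
top x at edge y 547.8 yaw 77.97 bar x at edge 70.5 [[-0.3, -0.1, 0.7, 0.1, -0.4, -0.0], [-1.8, -2.7, -2.4, -2.0, -2.5, -1.5], [0.8, 1.2, 0.9, 0.8]]
scene x at edge y 549.7 yaw 77.67 bar x at edge 62.9 [[-3.4, -0.9, -2.3, -0.6, -3.0, -1.4], [-0.1, -0.6, -0.6, 0.1, -0.8, 1.7], [0.0, 0.3, 0.1, 0.0]]
```

The arm lies about 3 mm further towards +x than the hovering saddle, and both cameras agree on this. I shift tool y by +3 and lower to just past the bar top, watching the force.

```bash
python3 -m jog '[[0,3,0,0,0,0],[0,0,0,0,0,0]]'; python3 -m jog '[[0,0,4,0,0,0],[0,0,4,0,0,0],[0,0,4,0,0,0],[0,0,3,0,0,0],[0,0,0,0,0,0]]'; python3 - <<'E'
from h import *
togo([550.6,104.8,57.1],77.8,12,167.8)
snap('scene','sc5.png',(240,195,320,280),6)
E
```

```text
time: 16.75
tool_pos: [552.4, 109.4, 80.6]
tcp_rot: [3.139, 0.207, 1.352]
contact_force: [-0.3, 0.8, -0.1]
grip_width: 16.9
finger_force: 30.0
time: 17.25
tool_pos: [550.5, 106.0, 64.6]
tcp_rot: [-3.141, 0.208, 1.352]
contact_force: [-0.0, 0.7, -0.8]
grip_width: 17.4
finger_force: 30.0
t 17.25 pos [550.5 106.   64.6] xaxis [ 0.212  0.955 -0.207] zaxis [-0.045 -0.202 -0.978] q6 0.5 w 17.4 F [-0.   0.7 -0.8]
 rotvec [-0.0016 -0.0014 -0.0056] shift before turn [0.4 0.4 7.6] after turn [0.4 0.3 7.6]
```

View pics/sc5.png

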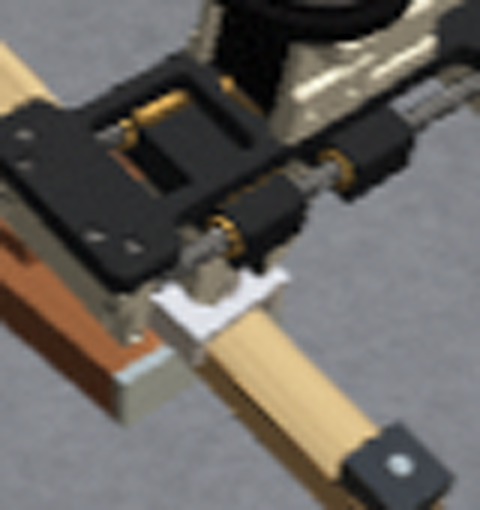

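The walls straddle the bar (left wall foot at crop (197,365), outside the bar's edge) and there is no contact force. I lower until it seats.

```bash
python3 -m jog '[[0,0,2,0,0,0],[0,0,2,0,0,0],[0,0,2,0,0,0],[0,0,0,0,0,0]]'; python3 -m jog '[[0,0,1,0,0,0],[0,0,1,0,0,0],[0,0,0,0,0,0]]'
```

```text
time: 17.7
tool_pos: [550.4, 105.0, 59.1]
tcp_rot: [3.141, 0.208, 1.352]
contact_force: [-0.3, 0.3, -0.9]
grip_width: 17.3
finger_force: 30.0
time: 18.0
tool_pos: [550.5, 104.6, 57.4]
tcp_rot: [3.141, 0.208, 1.352]
contact_force: [-1.0, -0.1, -0.4]
grip_width: 16.9
finger_force: 30.0
```

```bash
python3 -m jog '[[0,0,1,0,0,0],[0,0,1,0,0,0],[0,0,0,0,0,0]]';  python3 -c "
from h import *
armtest(); togo([550.6,104.8,57.1],77.8,12,167.8)"
```

```text
time: 18.3
tool_pos: [550.9, 104.6, 57.0]
tcp_rot: [3.139, 0.207, 1.352]
contact_force: [-2.4, 0.9, 11.2]
grip_width: 17.0
finger_force: 30.0
p 0.89 box [[198.60000610351562, 186.39999389648438], [212.0, 173.0], [316.5, 276.3999938964844], [303.20001220703125, 289.8999938964844]] img angle 46.2
t 18.4 pos [550.8 104.6  57. ] xaxis [ 0.213  0.955 -0.205] zaxis [-0.043 -0.201 -0.979] q6 0.5 w 17.0 F [-2.1  2.   9.9]
 rotvec [ 0.0009 -0.0025 -0.0059] shift before turn [ 0.1 -0.3 -0.1] after turn [ 0.1 -0.3 -0.1]
```

Seated at the expected height. I ease off, open, and withdraw along the tool axis.

```bash
python3 -m jog '[[0,0,-1.5,0,0,0],[0,0,0,0,0,0]]'; python3 -m jog '[[0,0,0,0,0,0],[0,0,0,0,0,0],[0,0,0,0,0,0],[0,0,0,0,0,0],[0,0,0,0,0,0]]' 45; python3 -m jog '[[0,0,-8,0,0,0],[0,0,-20,0,0,0],[0,0,-30,0,0,0],[0,0,-30,0,0,0],[-30,0,-20,0,0,0],[-40,0,0,0,0,0],[-40,0,0,0,0,0],[-40,0,0,0,0,0],[-40,0,0,0,0,0],[-40,0,0,0,0,0],[-40,0,0,0,0,0],[0,0,0,0,0,0]]'; python3 - <<'E'
from h import *
armtest()
a=bot.capture('scene'); b=bot.capture('top')
A=cv2.resize(a[160:300,180:340],None,fx=3.4,fy=3.4,interpolation=cv2.INTER_CUBIC)[:,120:]
B=cv2.resize(b[150:230,210:310],None,fx=3.7,fy=3.7,interpolation=cv2.INTER_CUBIC)
H=np.zeros((476,800,3),np.uint8); H[:A.shape[0],:A.shape[1]]=A; k=800-A.shape[1]; H[:B.shape[0],A.shape[1]:]=B[:,:k]
cv2.imwrite('pics/end.png',H[:,:,::-1]); print(A.shape,bot.get_obs()['time'])
E
```

```text
time: 18.6
tool_pos: [550.7, 104.6, 57.2]
tcp_rot: [3.14, 0.207, 1.352]
contact_force: [0.0, -0.5, 3.8]
grip_width: 17.2
finger_force: 30.0
time: 19.1
tool_pos: [550.5, 104.5, 56.8]
tcp_rot: [3.141, 0.208, 1.352]
contact_force: [-0.7, -0.0, 0.4]
grip_width: 41.6
finger_force: 0.0
time: 20.3
tool_pos: [497.5, -135.5, 220.2]
tcp_rot: [3.138, 0.209, 1.347]
contact_force: [0.6, 1.3, -0.0]
grip_width: 41.5
finger_force: 0.0
p 0.92 box [[199.0, 185.0], [212.5, 171.5], [317.0, 276.0], [303.5, 289.5]] img angle 46.03Traceback (most recent call last):
  File "<stdin>", line 6, in <module>
ValueError: could not broadcast input array from shape (296,370,3) into shape (296,376,3)
```

```bash
python3 - <<'E'
from h import *
a=bot.capture('scene'); b=bot.capture('top')
A=cv2.resize(a[190:300,220:330],(400,400),interpolation=cv2.INTER_CUBIC); B=cv2.resize(b[140:230,215:305],(400,400),interpolation=cv2.INTER_CUBIC)
cv2.imwrite('pics/end.png',np.hstack([A,B])[:,:,::-1])
E
```

```text
(no output)
```

View pics/end.png

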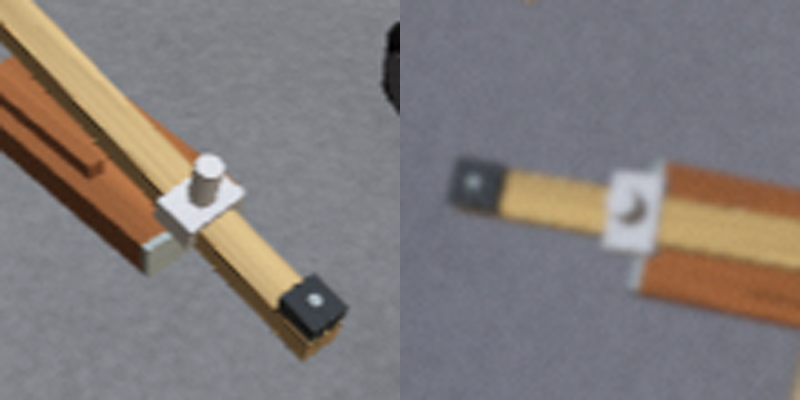

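The saddle sits square astride the arm at the edge (top view saddle at (633,210)). Measured from the nose it is about 71 mm from mid-length. The arm is still tipped and the robot is clear, so I hand in.

```bash
python3 -c "
from plant import bot
print(bot.close_job())"
```

```text
the job is handed in; nothing more can be done
None
```

The guard arm lies tipped over the steel edge with its nose on the bench, the saddle sits astride it where it crosses the edge (about 71 mm from mid-length by the last picture), and the job is handed in, though `close_job()` returned no verdict.

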